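# Load a module behind a sliding service cover

## Robot

A 6-joint arm with a two-finger parallel gripper is mounted at the origin on the work surface. World frame = base frame: x ahead of the robot, y to its left, z up, the work surface at z = 0. Lengths are in m, angles in rad, forces in N, time in s.
With the tool pointing down it reaches from about 0.25 to 0.775 m from the base axis. Payload 4 kg.
Tool frame: the origin (TCP) lies on the centre line of the jaws, within the pads' length; the fingertips stand 19 mm ahead of it and the grasp point (between the pads) is the TCP (ctrl.tcp_to_tips is the z of the fingertips in the tool frame, in m); z points along the fingers, y is the direction in which the jaws open and shut (so a half turn about z gives the same grasp; the last joint's range is limited). The gripper opens to 94 mm and grips with 3 to 60 N. Pads are 16 mm wide; open, the fingers measure 119 mm over their backs; the gripper's body (75 mm by 177 mm) begins 78 mm behind the grasp point.
Start: joints at [1.24, 0.087, 1.371, -0, 1.684, -0.103], TCP at [0.124, 0.536, 0.225] pointing down, gripper open.
Joint ranges: [-3.1, 3.1], [-0.76, 2.03], [0.27, 2.55], [-1.08, 4.22], [0.17, 2.65], [-2.57, 2.57]. Speed limits (rad/s): [2.79, 2.79, 3.14, 3.14, 3.14, 3.14].

## Interface

Orientations are given as a unit quaternion [x, y, z, w].
In Python, from rig import ctrl gives the robot as it stands.
- The arm moves only by the tool move_arm, never from a script. Its argument "moves" is text: rows parted by semicolons, each of 7 numbers parted by spaces: the opening, from 0 (shut) to 1 (fully open), then the shift along the tool's x, y, z in cm, then the turn, a rotation vector about the tool's x, y, z in rad. In form: jaw tx ty tz wx wy wz; .... A call has 1 to 10 rows; each row is the pose to reach, as a shift and turn from the pose commanded when the call began, along the tool's axes at that moment; what a row does not reach only later rows make up. A row lasts 1/10 s, in which the tool goes at most 50 mm and 8.59 degrees, less where a joint would pass 70% of its speed; a pose out of reach is approached as far as the arm can. A call with a gripper value outside its range is refused whole. The fingers move at their own pace and stop on an object; the grip force is fixed at half the most. Time passes only in rows, so rows that repeat a pose let the fingers close. It gives the time, the measured TCP pose, the force and the opening at its end, in the units of the state.
- ctrl.state(): the state, without advancing time (a new reading comes with each control period).
- ctrl.snapshot(name): name is "side" or "top"; returns the picture (400x640x3 uint8, blue, green, red); there is no depth.
- ctrl.camera_params(name): a dict with "camera_matrix" (3x3 intrinsics, pixels), "position" and "rotation" of the camera in the world. Camera axes: x right, y down, z forward; pixel columns grow to the right and rows downward; lengths in m; the calibration is good to about 2 mm. A picture is of the moment at which its call begins. camera_params takes no time and is no camera call.
- ctrl.sign_off(): hands the job in, once; it reports no verdict.
The state is a dict: "time_s": time; "qpos": joint angles; "qd": joint speeds; "joint_torque": joint torques, N m; "eef_pos": TCP position; "orientation": TCP orientation; "wrist_force": force on the tool from outside, world axes, zero at the start; "torque": the same for the moment, N m; "width": finger opening in m.
Only numpy, scipy, OpenCV 4.12 (cv2) and the standard library are available. Lean on these libraries where they do the work, as an engineer would, in place of code of your own. Each camera call takes 0.05 s, during which the arm holds its last target.

## Task

Press down the release tab in the unit's grey cover and slide the cover fully open, then lay the loose finned module flat on the floor of the open bay, setting it down rather than dropping it. Slide the cover back fully home so that its tab springs up again, then swing the locking bar across the cover until it rests in its catch. Leave the fan, the screwdriver and the stack of boards where they are, and let go of everything at the end.

Things in the scene. Friction and masses are not known exactly. Their poses are not given: they have to be found in the camera images.
- unit: Bare aluminium housing screwed to the bench, 128 (x) x 330 (y) x 78 mm high. Origin: centre of underside; x across, y along, z up. -y half: the open-topped bay under the sliding cover; +y half: a closed deck, 54 mm high, over which the cover slides open. Rail lips run along both long sides, tops 78 mm high, 106 mm apart (inner faces at x = -53 and +53 mm).
- bay (a point): Centre of the bay's inner floor, axes as the unit's; at (0, -86.5, 5) mm in the unit. With the cover fully open the clear opening is 106 (x) by 143 mm (y, from -158 to -15 mm in the unit). The closed cover's underside is 61 mm above this floor.
- bar_catch (a point): Where the closed bar rests: middle of the catch, a dark steel fork open towards the unit's +y on its +x rail, at (57, -148, 92) mm in the unit; the fork's top is 106 mm above the bench.
- cover (a joint): Slide of the painted grey cover (sheet 114 x 158 mm, top 70 mm above the bench) along the unit's +y, in m: 0 = fully home over the bay, 0.140 = fully open. Starts home. Friction about 1.5 N; stays where it is left. When home it is locked until the tab is pressed more than 5 mm.
- tab (a joint): Spring travel of the black release tab, straight down into the cover, in m: 0 = up (locking), 0.008 = fully down. Takes 2 N to start, 4.5 N at 5 mm, 6 N at the bottom. Once the cover has left home the rail lips hold the tab down about 5 mm by themselves; when the cover is fully home again (within 2 mm) and the tab is not pressed, it springs up to 0.
- tab_pad (a point): Centre of the top face of the tab's flat pad; moves with it; axes as the unit's. Up and home: at (0, -76, 73) mm in the unit. The pad is 46 mm wide (x). At each end a ridge, 6 mm thick, stands 9 mm above it; between the ridges (inner faces at y = -23 and +23 mm) it is clear, so a fingertip can press the pad while pushing the +y ridge to open, or the -y ridge to close.
- module: Loose module, 70 (x) x 114 (y) x 52 mm high, 0.3 to 0.55 kg: green board, aluminium finned body 28 mm high, on top a black grip rib 16 mm thick (x), 76 mm long (y), from 28 to 52 mm above the underside. Origin: centre of underside, z up. Fits the bay only with its long side along the unit's (either way round). Stands on either side of the unit.
- bar (a joint): Hinge of the flat dark steel locking bar, in rad, vertical axis: 0 = closed, resting in the catch, pointing along the unit's +x across the cover; positive = swung open towards the unit's +y; 1.57 lies along the -x rail, more points outwards; starts at 1.65 to 2.0. Stays where it is left (friction 0.07 N m), stops hard at 0 and 2.2.
- bar_hinge (a point): Pivot axis of the bar at mid-thickness, at (-57, -148, 92) mm in the unit. The bar is 130 mm long (from -8 to +122 mm along it), 16 mm wide, 8 mm thick (88 to 96 mm above the bench).
- bar_knob (a point): Middle of the upright round knob on the bar, 82 mm from the pivot; 14 mm diameter, 20 mm tall, from 96 to 116 mm above the bench. Nothing else stands this high on the swing of the knob.
- fan: Bystander: square black cooling fan lying flat, 120 x 120 x 38 mm, origin at centre of underside. On the other side of the unit from the module.
- driver: Bystander: screwdriver, 200 mm long, lying to the right of the unit.
- boards: Bystander: stack of three finned boards, 100 x 160 x 60 mm, origin at centre of underside, to the left of the unit.
Not all that is in view belongs to the job. What is shaped like the module but blue or yellow is not meant.

How it is judged:
On the way, in this order (a step that is already met when the one before it is completed fails the run):
1. the cover is unlocked by its tab and slid open (over 125 of its 140 mm) (value of joint cover above 0.125 m), for 0.2 s.
2. the module lies flat on the bay floor, let go (x of module in the frame of bay between -0.03 and 0.03 m and y of module in the frame of bay between -0.03 and 0.03 m and z of module in the frame of bay below 0.006 m and angle between module's own z axis and vertical below 0.1 rad and contact force between the fingers and module below 0.3 N and linear speed of module below 0.03 m/s), for 0.2 s.
3. the cover is home again and its tab has sprung up (value of joint cover below 0.003 m and value of joint tab below 0.002 m), for 0.2 s.
4. the locking bar is swung into its catch (value of joint bar below 0.06 rad), for 0.2 s.
At the end, for the whole second after the job is handed in: The module lies at rest flat on the bay floor (within 30 mm of its centre both ways, underside within 6 mm of the floor, tilt under 0.1 rad); the cover is home (within 3 mm) with the tab up (within 2 mm); the bar is in its catch (within 0.06 rad) (all of step 3 and x of module in the frame of bay between -0.03 and 0.03 m and y of module in the frame of bay between -0.03 and 0.03 m and z of module in the frame of bay below 0.006 m and angle between module's own z axis and vertical below 0.1 rad and value of joint bar below 0.06 rad and linear speed of module below 0.03 m/s); the robot touches nothing.
It fails at once if a bystander (fan, screwdriver, stack of boards) is moved more than 30 mm (distance of any of fan, driver, boards from where it was at the start of the episode above 0.03 m).
It fails at once if the module is dropped (falls freely faster than 0.6 m/s) (linear speed of module above 0.6 m/s and contact force between the fingers and module below 0.3 N).
It also fails if it takes over 69 s, if anything falls off the work surface, if the arm or the gripper's body presses on something with over 40 N, if the wrist force passes 120 N, or if a joint passes its speed limit or range.

## Working session

There is one attempt and no reset: what is moved stays moved. The work goes in short steps, Python scripts to look and compute and a tool call to move; the robot and the scene stay as the last step left them, time stands still between calls to the robot, and variables do not carry over. Pictures are saved under pics/ and viewed, and the job is handed in when it is done.

Besides the shell and the picture viewer there is one more tool, called as a command line: name --argument value ..., lists and objects as JSON in quotes. move_arm: Moves the arm, as the interface text tells. Its arguments: {"type":"object","properties":{"moves":{"type":"string"}},"required":["moves"]}

```bash
ls; mkdir -p pics; python3 - <<'E'
from rig import ctrl
import cv2,json
for n in ("top","side"):
    cv2.imwrite(f"pics/{n}0.png",ctrl.snapshot(n)); print(n,ctrl.camera_params(n))
print(ctrl.state(), ctrl.tcp_to_tips)
E
```

```text
pics
top {'camera_matrix': array([[494.12536217,   0.        , 325.68736298],
       [  0.        , 494.12536217, 189.09018649],
       [  0.        ,   0.        ,   1.        ]]), 'position': array([ 0.20508484, -0.06774328,  1.54763742]), 'rotation': array([-0.70184748,  0.70545576, -0.07134432,  0.06820756])}
side {'camera_matrix': array([[393.33185394,   0.        , 318.4107857 ],
       [  0.        , 393.33185394, 206.66533411],
       [  0.        ,   0.        ,   1.        ]]), 'position': array([-0.08205759, -0.73813091,  0.63874754]), 'rotation': array([ 0.81548868, -0.30459969,  0.17249396, -0.46091547])}
{'time_s': 0.1, 'qpos': array([ 1.23989713e+00,  8.79172194e-02,  1.37205950e+00, -5.96915222e-08,
        1.68359521e+00, -1.03096506e-01]), 'qd': array([ 0.00071844,  0.00090519, -0.00278965,  0.00163223, -0.00011195,
       -0.0019907 ]), 'joint_torque': array([ 2.12664971e-03, -3.41251838e+01, -3.03302944e+01,  7.19341706e-02,
        3.04019137e-02, -1.21540952e-04]), 'eef_pos': array([0.12406985, 0.53537258, 0.22342356]), 'orientation': array([ 1.13655170e-01,  9.93519765e-01, -9.66435999e-04, -2.13039052e-04]), 'wrist_force': array([-0.64532762, -0.0264292 ,  0.18403941]), 'torque': array([-0.03832426,  0.01642993,  0.02329729]), 'width': 0.09406726213119501} 0.019
```

View pics/top0.png

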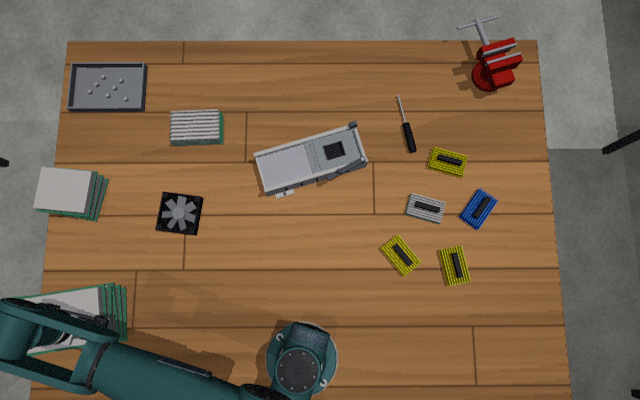

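View pics/side0.png

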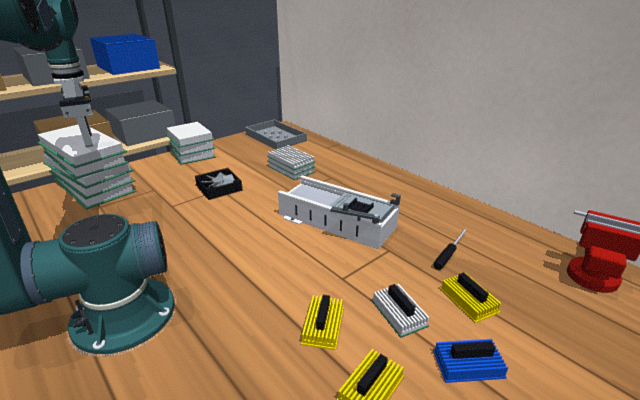

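The silver, green-edged module with a black rib is at top (427,207). The yellow ones at (447,161), (400,255) and (454,266) and the blue one at (478,208) are decoys because of their colour. I'll confirm this in an enlarged crop.

```bash
cat > h.py <<'E'
import numpy as np,cv2
from scipy.spatial.transform import Rotation as R
from rig import ctrl
def ray(n,uv):
    p=ctrl.camera_params(n); K=p["camera_matrix"]; M=R.from_quat(p["rotation"]).as_matrix()
    d=M@np.linalg.inv(K)@np.array([uv[0],uv[1],1.]); return p["position"],d
def onz(n,uv,z):
    o,d=ray(n,uv); return o+d*(z-o[2])/d[2]
def proj(n,P):
    p=ctrl.camera_params(n); K=p["camera_matrix"]; M=R.from_quat(p["rotation"]).as_matrix()
    c=M.T@(np.asarray(P)-p["position"]); q=K@c; return q[:2]/q[2]
E
python3 - <<'E'
import cv2
from h import *
a=cv2.imread("pics/top0.png")
c=cv2.resize(a[110:210,245:375],None,fx=6,fy=6,interpolation=cv2.INTER_CUBIC)
cv2.imwrite("pics/cu.png",c)
c=cv2.resize(a[180:235,395:455],None,fx=8,fy=8,interpolation=cv2.INTER_CUBIC)
cv2.imwrite("pics/cm.png",c)
for uv in [(320,160),(427,207),(180,213)]: print(onz("top",uv,0.05))
E
```

```text
[ 0.59791614 -0.05797755  0.05      ]
[ 0.44746476 -0.38610878  0.05      ]
[0.43257976 0.37064945 0.05      ]
```

View pics/cu.png

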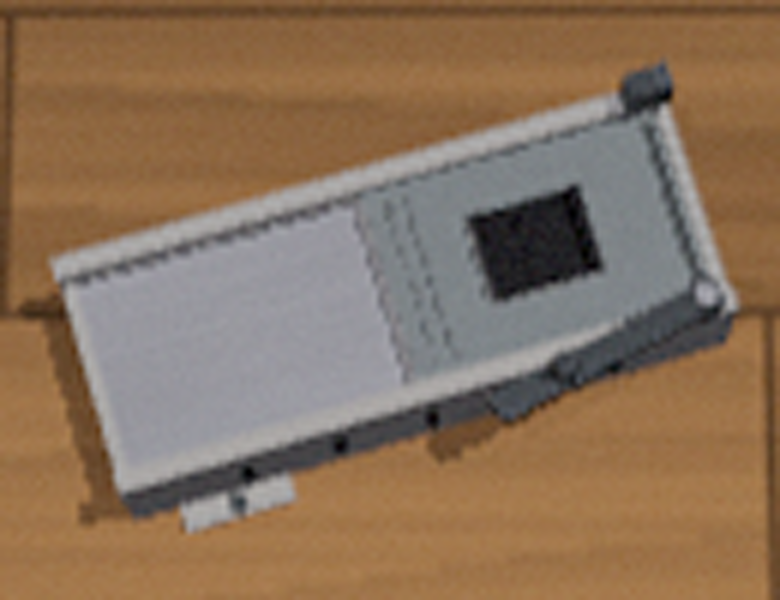

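View pics/cm.png

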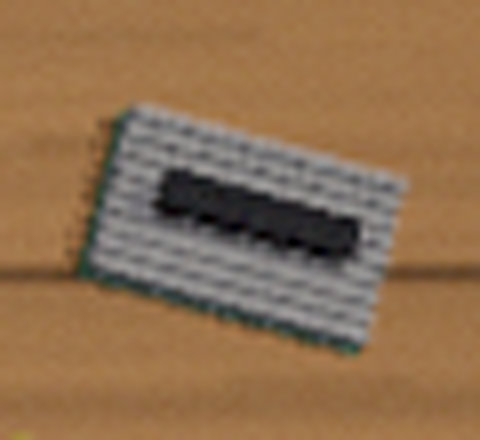

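The crop confirms that (427,207) is aluminium fins on a green board with a black rib, so it is the module. The unit's catch is at crop (645,85), so its -y end is on the right and +x is up. The hinge is at crop (707,292).

```bash
python3 - <<'E'
import cv2
from h import *
a=cv2.imread("pics/side0.png")
c=cv2.resize(a[165:255,270:410],None,fx=5.6,fy=5.6,interpolation=cv2.INTER_CUBIC)
cv2.imwrite("pics/su.png",c)
c=cv2.resize(a[275:340,365:435],None,fx=8,fy=8,interpolation=cv2.INTER_CUBIC)
cv2.imwrite("pics/sm.png",c)
t=cv2.imread("pics/top0.png"); t=cv2.GaussianBlur(t,(3,3),0)
print(t[150,333],t[135,345],t[157,340])
m=(t.max(2)<50).astype(np.uint8)
for x0,y0,x1,y1 in [(315,135,350,165),(408,198,448,216)]:
    s=np.zeros_like(m); s[y0:y1,x0:x1]=m[y0:y1,x0:x1]
    cs,_=cv2.findContours(s,cv2.RETR_EXTERNAL,cv2.CHAIN_APPROX_NONE)
    k=max(cs,key=cv2.contourArea); print(cv2.minAreaRect(k)); M=cv2.moments(k);print(M['m10']/M['m00'],M['m01']/M['m00'])
E
```

```text
[34 29 30] [135 132 127] [121 117 114]
((333.8810729980469, 150.113525390625), (13.086822509765625, 17.64515495300293), 72.89727020263672)
333.91379310344826 150.0960591133005
((426.5377502441406, 206.86793518066406), (23.76337432861328, 4.67025899887085), 15.945395469665527)
426.3333333333333 206.78666666666666
```

View pics/su.png

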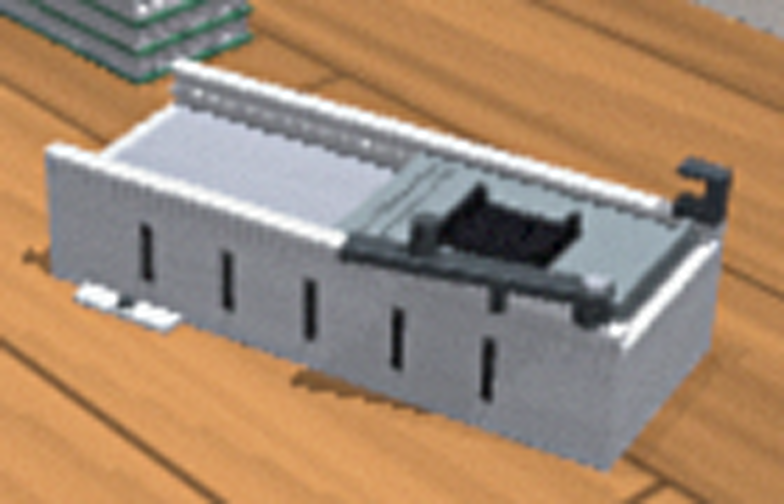

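View pics/sm.png

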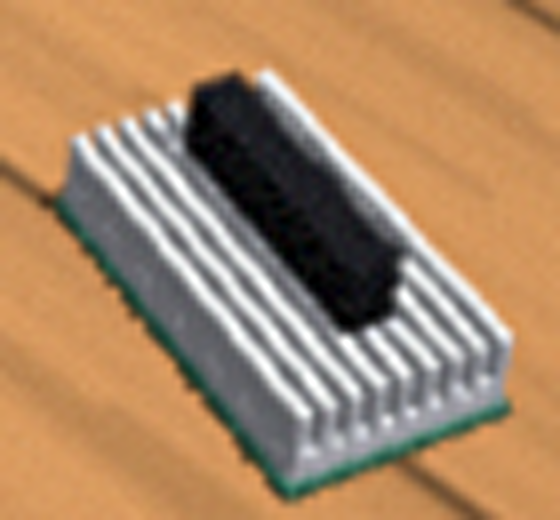

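```bash
cat > fit.py <<'E'
from h import *
from scipy.optimize import least_squares
def fit(corr,g):
    def f(p):
        M=R.from_euler('z',p[2]).as_matrix()
        return np.concatenate([ (proj(n,M@(np.array(P)/1000)+[p[0],p[1],0])-uv) for n,P,uv in corr])
    r=least_squares(f,g,loss='soft_l1'); return r.x,r.fun.reshape(-1,2)
def cr(n,s,o,P,xy): return (n,P,np.array([(xy[0]+.5)/s-.5+o[0],(xy[1]+.5)/s-.5+o[1]]))
if __name__=="__main__":
    np.set_printoptions(precision=4,suppress=True)
    T=lambda P,xy:cr("top",6,(245,110),P,xy); S=lambda P,xy:cr("side",5.6,(270,165),P,xy)
    c=[T((64,165,78),(52,262)),T((-64,-165,78),(737,306)),T((-64,165,78),(122,488)),
       S((-64,165,78),(45,150)),S((64,165,78),(178,62)),S((-64,165,0),(50,272)),S((-64,-165,0),(610,470)),S((64,-165,0),(712,352)),S((-64,-165,78),(618,347)),
       ("top",(0,-76,78),np.array([333.9,150.1]))]
    x,r=fit(c,[.6,-.06,.2]); print("unit",x); print(r)
    T=lambda P,xy:cr("top",8,(395,180),P,xy); S=lambda P,xy:cr("side",8,(365,275),P,xy)
    c=[T((35,57,28),(135,103)),T((35,-57,28),(408,178)),T((-35,-57,0),(360,352)),T((-35,57,0),(82,275)),
       S((-35,-57,0),(290,497)),S((-35,57,0),(58,195)),S((35,-57,0),(510,405)),("top",(0,0,50),np.array([426.5,206.7]))]
    x,r=fit(c,[.447,-.386,-.2]); print("module",x); print(r)
E
python3 fit.py
```

```text
unit [ 0.6024 -0.0302  0.2931]
[[ 0.2909 -0.9502]
 [ 0.9481 -0.2214]
 [-0.0941  0.4055]
 [-0.4294  0.3672]
 [ 0.2911 -0.3244]
 [ 0.0442  0.9725]
 [-1.1089  0.7195]
 [-0.6241 -0.8691]
 [-0.1714 -1.6505]
 [ 0.5883 -0.7666]]
module [ 0.4523 -0.3883 -0.2743]
[[-0.4293 -1.2538]
 [ 0.9225 -1.0943]
 [-0.1027 -0.2263]
 [-0.4842 -0.1295]
 [-0.5199  0.3197]
 [-1.237   1.5226]
 [-0.368   0.4377]
 [ 1.134  -1.2728]]
```

```bash
cat >> h.py <<'E'
U=[0.6024,-0.0302,0.2931]; MO=[0.4523,-0.3883,-0.2743]
def w(F,x,y,z):  # mm in frame -> world
    c,s=np.cos(F[2]),np.sin(F[2]); x,y=x/1000,y/1000
    return np.array([F[0]+c*x-s*y,F[1]+s*x+c*y,z/1000])
def inU(P,F=U):
    c,s=np.cos(F[2]),np.sin(F[2]); dx,dy=P[0]-F[0],P[1]-F[1]
    return np.array([c*dx+s*dy,-s*dx+c*dy,P[2]])*1000
def go(P,yaw=None):
    s=ctrl.state(); C=R.from_quat(s["orientation"])
    t=C.inv().apply(np.asarray(P)-s["eef_pos"])*100
    r=np.zeros(3)
    if yaw is not None:
        ty=np.array([np.cos(yaw),np.sin(yaw),0]);
        if ty@C.as_matrix()[:,1]<0: ty=-ty
        tz=np.array([0,0,-1.]); D=R.from_matrix(np.c_[np.cross(ty,tz),ty,tz])
        r=(C.inv()*D).as_rotvec()
    print("move",np.round(t,2),np.round(r,3))
def st():
    s=ctrl.state(); print(round(s["time_s"],2),"unit mm",np.round(inU(s["eef_pos"]),1),"F",np.round(s["wrist_force"],1),"w",round(s["width"],4),"q6",np.round(s["qpos"],2))
E
python3 -c "
from h import *
go(w(U,0,-67,150),U[2]); st()"
```

```text
move [-62.71 -50.09   7.43] [-2.00e-03  1.00e-03  1.05e+00]
0.1 unit mm [-294.5  679.7  223.4] F [-0.6 -0.   0.2] w 0.0941 q6 [ 1.24  0.09  1.37 -0.    1.68 -0.1 ]
```

move_arm --moves "0 -31 -25 0 0 0 0.5; 0 -62.7 -50.1 3 0 0 1.05; 0 -62.7 -50.1 3 0 0 1.05; 0 -62.7 -50.1 3 0 0 1.05; 0 -62.7 -50.1 3 0 0 1.05; 0 -62.7 -50.1 3 0 0 1.05; 0 -62.7 -50.1 3 0 0 1.05; 0 -62.7 -50.1 3 0 0 1.05; 0 -62.7 -50.1 3 0 0 1.05; 0 -62.7 -50.1 3 0 0 1.05"

```text
time_s: 1.1
eef_pos: [0.4346, 0.1419, 0.2062]
orientation: [0.596, 0.803, 0.0, -0.0]
wrist_force: [0.6, 0.7, -0.1]
width: 0.0173
```

```bash
python3 -c "
from h import *
go(w(U,0,-67,150),U[2]); st()"
```

```text
move [-28.02  11.11   5.6 ] [-0. -0. -0.]
1.1 unit mm [-111.   213.2  206.2] F [ 0.6  0.7 -0.1] w 0.0173 q6 [ 0.19 -0.12  1.61  0.    1.65 -0.1 ]
```

move_arm --moves "0 -25 10 3 0 0 0; 0 -25 10 3 0 0 0; 0 -25 10 3 0 0 0; 0 -25 10 3 0 0 0; 0 -25 10 3 0 0 0; 0 -25 10 3 0 0 0; 0 -25 10 3 0 0 0; 0 -25 10 3 0 0 0; 0 -25 10 3 0 0 0; 0 -25 10 3 0 0 0"

```text
time_s: 2.1
eef_pos: [0.6014, -0.0654, 0.1772]
orientation: [0.596, 0.803, 0.0, 0.0]
wrist_force: [0.1, -0.3, -0.2]
width: 0.0005
```

```bash
python3 -c "
from h import *
go(w(U,0,-67,110),U[2]); st()
import cv2
a=ctrl.snapshot('side'); cv2.imwrite('pics/s1.png',cv2.resize(a[100:260,230:450],None,fx=3.6,fy=3.6,interpolation=cv2.INTER_CUBIC))
print(ctrl.state()['eef_pos'])"
```

```text
move [-3.36  1.1   6.72] [0.001 0.    0.002]
2.1 unit mm [-11.1 -33.4 177.2] F [ 0.1 -0.3 -0.2] w 0.0005 q6 [-0.2   0.22  1.31  0.    1.61 -0.5 ]
[ 0.60152283 -0.06548392  0.17727225]
```

View pics/s1.png

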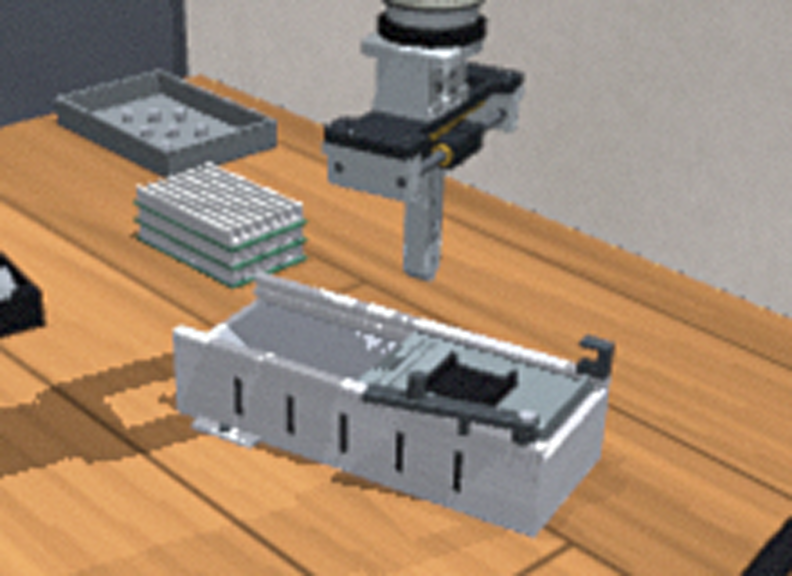

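move_arm --moves "0 -3.6 1.1 0 0 0 0; 0 -3.6 1.1 3 0 0 0; 0 -3.6 1.1 6.2 0 0 0; 0 -3.6 1.1 6.2 0 0 0; 0 -3.6 1.1 6.2 0 0 0"

```text
time_s: 2.65
eef_pos: [0.6224, -0.0972, 0.1147]
orientation: [0.596, 0.803, -0.0, -0.001]
wrist_force: [-0.5, -0.4, 0.3]
width: 0.0003
```

```bash
python3 -c "
from h import *
go(w(U,0,-70,84),U[2]); st()
import cv2
for n,x0,x1,y0,y1 in (('side',270,410,140,250),('top',270,400,110,210)):
  a=ctrl.snapshot(n)[y0:y1,x0:x1]; cv2.imwrite('pics/%s2.png'%n,cv2.resize(a,None,fx=5,fy=5,interpolation=cv2.INTER_CUBIC))"
```

```text
move [-0.01  0.02  3.07] [-0.001 -0.001  0.001]
2.65 unit mm [ -0.2 -70.  114.7] F [-0.5 -0.4  0.3] w 0.0003 q6 [-0.25  0.31  1.33  0.    1.5  -0.54]
```

View pics/side2.png

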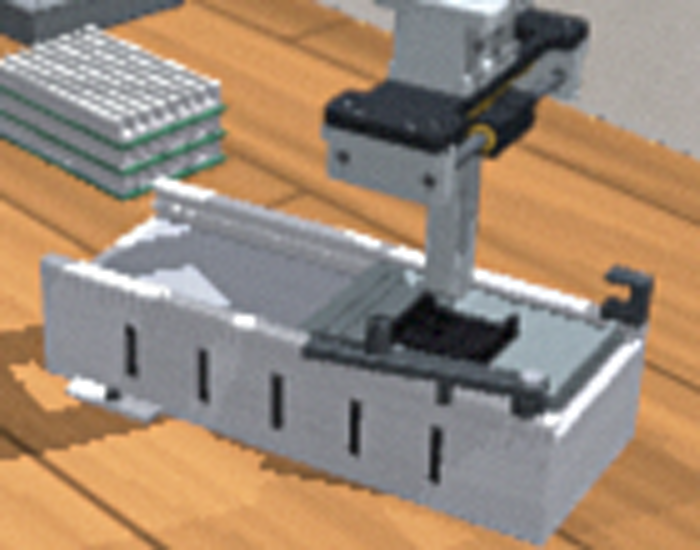

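View pics/top2.png

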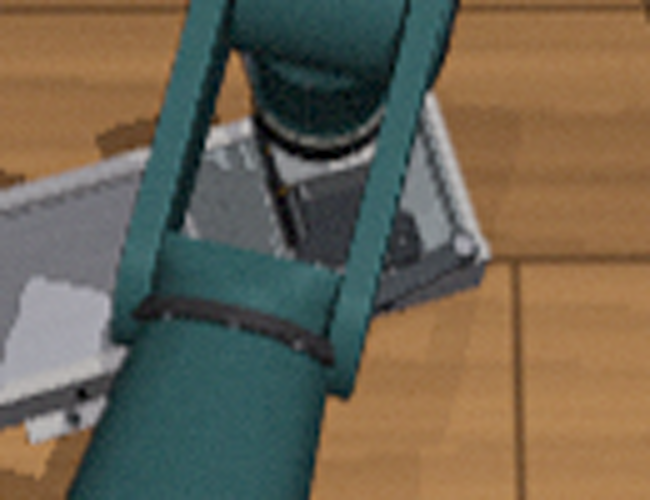

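move_arm --moves "0 0 0 1 0 0 0; 0 0 0 1.8 0 0 0; 0 0 0 1.8 0 0 0; 0 0 0 1.8 0 0 0"

```text
time_s: 3.15
eef_pos: [0.6226, -0.0979, 0.0961]
orientation: [0.596, 0.803, -0.0, -0.0]
wrist_force: [-0.4, -0.2, -0.3]
width: 0.0007
```

```bash
python3 -c "
from h import *
go(w(U,0,-70,84),U[2]); st()
import cv2
for n,x0,x1,y0,y1 in (('side',300,400,160,240),):
  a=ctrl.snapshot(n)[y0:y1,x0:x1]; cv2.imwrite('pics/%s3.png'%n,cv2.resize(a,None,fx=7,fy=7,interpolation=cv2.INTER_CUBIC))"
```

```text
move [0.06 0.03 1.21] [-0.001 -0.001 -0.   ]
3.15 unit mm [ -0.3 -70.6  96.1] F [-0.4 -0.2 -0.3] w 0.0007 q6 [-0.25  0.32  1.35  0.    1.47 -0.54]
```

View pics/side3.png

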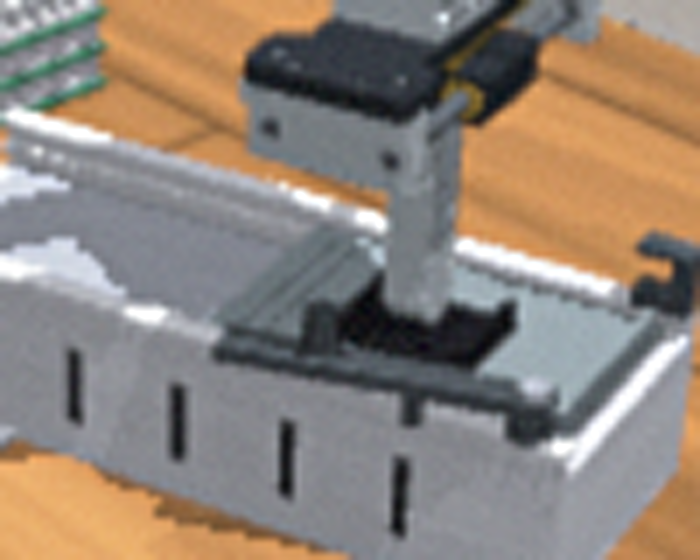

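move_arm --moves "0 0 0 0.6 0 0 0; 0 0 0 1.15 0 0 0; 0 0 0 1.15 0 0 0; 0 0.5 0 1.15 0 0 0; 0 1.0 0 1.15 0 0 0; 0 1.5 0 1.15 0 0 0; 0 2.0 0 1.15 0 0 0; 0 2.0 0 1.15 0 0 0"

```text
time_s: 4.0
eef_pos: [0.6174, -0.0774, 0.0856]
orientation: [0.596, 0.803, 0.001, 0.0]
wrist_force: [3.7, 1.3, 5.0]
width: 0.0005
```

```bash
python3 -c "
from h import *
st()"
```

```text
4.0 unit mm [  0.7 -49.5  85.6] F [3.7 1.3 5. ] w 0.0005 q6 [-0.22  0.31  1.39  0.    1.44 -0.51]
```

move_arm --moves "0 1.5 0 0 0 0 0; 0 3 0 0 0 0 0; 0 4.5 0 0 0 0 0; 0 6 0 0 0 0 0; 0 7.5 0 0 0 0 0; 0 9 0 0 0 0 0; 0 10.5 0 0 0 0 0; 0 12 0 0 0 0 0; 0 12.8 0 0 0 0 0; 0 12.8 0 0 0 0 0"

```text
time_s: 5.0
eef_pos: [0.5793, 0.0445, 0.0851]
orientation: [0.596, 0.803, -0.0, -0.0]
wrist_force: [0.3, -0.6, 5.2]
width: 0.0003
```

```bash
python3 -c "
from h import *
st()
import cv2
for n,x0,x1,y0,y1 in (('side',270,410,140,250),):
  a=ctrl.snapshot(n)[y0:y1,x0:x1]; cv2.imwrite('pics/%s4.png'%n,cv2.resize(a,None,fx=5,fy=5,interpolation=cv2.INTER_CUBIC))
st()"
```

```text
5.0 unit mm [-0.5 78.2 85.1] F [ 0.3 -0.6  5.2] w 0.0003 q6 [-0.02  0.22  1.5  -0.    1.42 -0.32]
5.05 unit mm [-0.5 78.2 85. ] F [1.4 0.2 4.5] w 0.0007 q6 [-0.02  0.22  1.5   0.    1.42 -0.32]
```

View pics/side4.png

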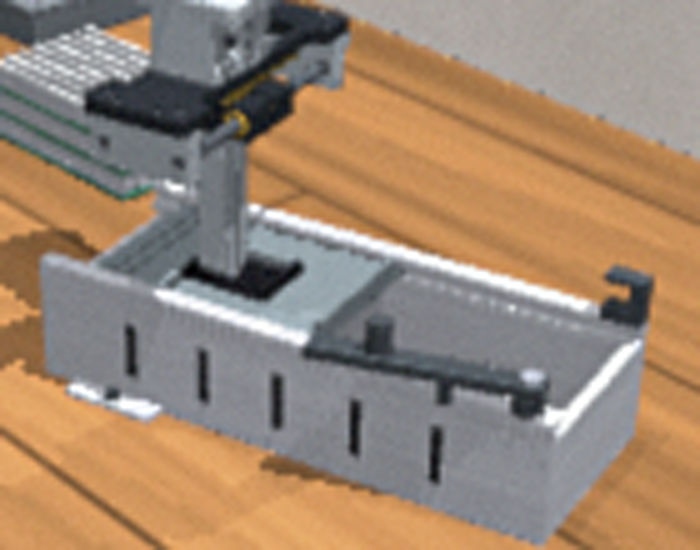

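The picture shows the cover slid fully back and the bay exposed. By the arm, the cover is at about 139 mm. I'll nudge it slightly further, lift and go to the module.

move_arm --moves "0 0.25 0 0 0 0 0; 0 0.25 0 0 0 0 0; 0 0 0 0 0 0 0; 0 0 0 -3 0 0 0; 0 0 0 -7 0 0 0; 0 0 0 -12 0 0 0; 0.6 0 0 -14 0 0 0; 0.6 0 0 -14 0 0 0; 0.6 0 0 -14 0 0 0"

```text
time_s: 5.95
eef_pos: [0.5787, 0.044, 0.2226]
orientation: [0.596, 0.803, -0.001, -0.002]
wrist_force: [-0.5, 0.7, 0.3]
width: 0.0208
```

```bash
python3 -c "
from h import *
go(w(MO,0,0,150),MO[2]); st()"
```

```text
move [-37.74 -24.57   7.3 ] [-0.005 -0.     0.568]
5.95 unit mm [ -1.2  77.9 222.6] F [-0.5  0.7  0.3] w 0.0208 q6 [-0.02  0.16  1.29  0.    1.69 -0.32]
```

move_arm --moves "0.6 -37.7 -24.6 0 0 0 0.568; 0.6 -37.7 -24.6 0 0 0 0.568; 0.6 -37.7 -24.6 0 0 0 0.568; 0.6 -37.7 -24.6 0 0 0 0.568; 0.6 -37.7 -24.6 0 0 0 0.568; 0.6 -37.7 -24.6 0 0 0 0.568; 0.6 -37.7 -24.6 0 0 0 0.568; 0.6 -37.7 -24.6 2 0 0 0.568; 0.6 -37.7 -24.6 5 0 0 0.568; 0.6 -37.7 -24.6 7 0 0 0.568"

```text
time_s: 6.95
eef_pos: [0.4502, -0.3906, 0.15]
orientation: [0.799, 0.602, -0.001, -0.003]
wrist_force: [0.8, 0.2, 0.8]
width: 0.0566
```

move_arm --moves "0.6 0 0 0 0 0 0; 0.6 0 0 0 0 0 0; 0.6 0 0 0 0 0 0; 0.6 0 0 0 0 0 0; 0.6 0 0 0 0 0 0"

```text
time_s: 7.45
eef_pos: [0.4545, -0.3878, 0.1569]
orientation: [0.797, 0.604, 0.0, 0.001]
wrist_force: [-0.6, 0.4, 0.5]
width: 0.0565
```

```bash
python3 -c "
from h import *
go(w(MO,0,0,52),MO[2]); st()
import cv2
for n,x0,x1,y0,y1 in (('side',340,460,220,345),('top',270,500,110,280)):
  a=ctrl.snapshot(n)[y0:y1,x0:x1]; cv2.imwrite('pics/%s5.png'%n,cv2.resize(a,None,fx=5 if n=='side' else 3,fy=5 if n=='side' else 3,interpolation=cv2.INTER_CUBIC))"
```

```text
move [-0.09 -0.23 10.49] [0.003 0.001 0.001]
7.45 unit mm [-244.9 -299.7  156.9] F [-0.6  0.4  0.5] w 0.0565 q6 [-0.8   0.21  1.36  0.    1.56 -0.53]
```

View pics/side5.png

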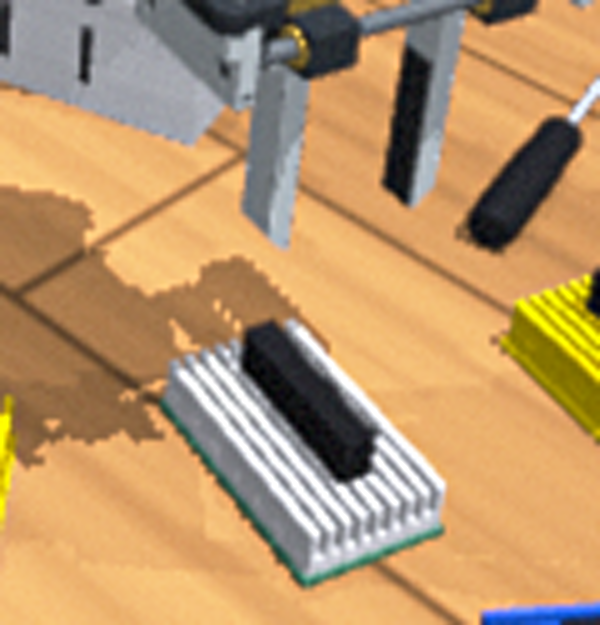

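View pics/top5.png

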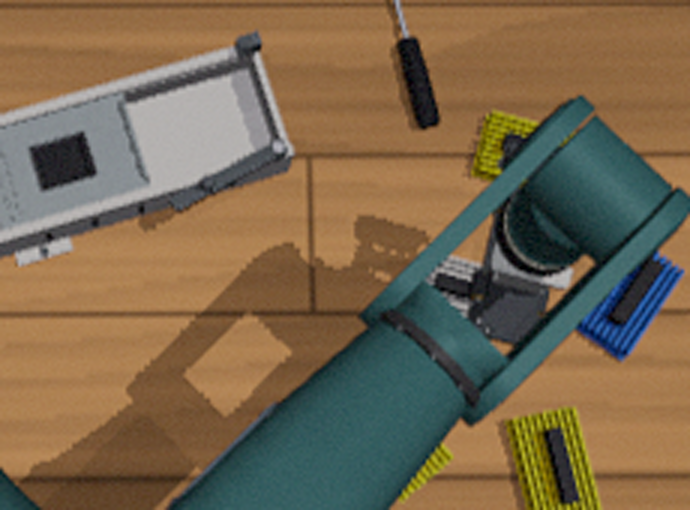

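move_arm --moves "0.6 -0.1 -0.2 4 0 0 0; 0.6 -0.1 -0.2 7 0 0 0; 0.6 -0.1 -0.2 9.5 0 0 0; 0.6 -0.1 -0.2 10.4 0 0 0; 0.6 -0.1 -0.2 10.4 0 0 0; 0.6 -0.1 -0.2 10.4 0 0 0; 0.6 -0.1 -0.2 10.4 0 0 0"

```text
time_s: 8.25
eef_pos: [0.4523, -0.3897, 0.0532]
orientation: [0.797, 0.604, 0.0, 0.002]
wrist_force: [0.1, -0.2, -0.0]
width: 0.0562
```

```bash
python3 -c "
from h import *
st()
import cv2
for n,x0,x1,y0,y1 in (('side',340,460,220,345),):
  a=ctrl.snapshot(n)[y0:y1,x0:x1]; cv2.imwrite('pics/%s6.png'%n,cv2.resize(a,None,fx=5 if n=='side' else 3,fy=5 if n=='side' else 3,interpolation=cv2.INTER_CUBIC))"
```

```text
8.25 unit mm [-247.6 -300.8   53.2] F [ 0.1 -0.2 -0. ] w 0.0562 q6 [-0.81  0.28  1.49  0.    1.36 -0.53]
```

View pics/side6.png

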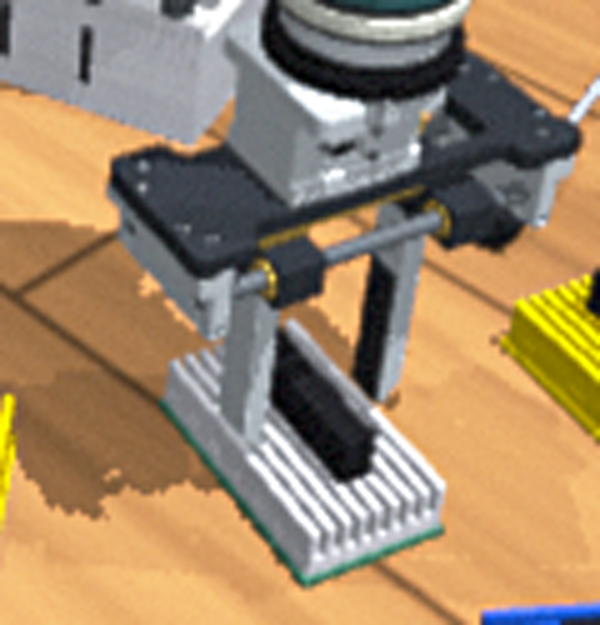

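move_arm --moves "0 0 0 0 0 0 0; 0 0 0 0 0 0 0; 0 0 0 0 0 0 0; 0 0 0 0 0 0 0; 0 0 0 0 0 0 0; 0 0 0 0 0 0 0; 0 0 0 0 0 0 0; 0 0 0 0 0 0 0"

```text
time_s: 9.1
eef_pos: [0.4513, -0.3887, 0.0509]
orientation: [0.797, 0.604, 0.0, 0.0]
wrist_force: [0.2, 1.0, -0.1]
width: 0.0161
```

move_arm --moves "0 0 0 -1 0 0 0; 0 0 0 -2.5 0 0 0; 0 0 0 -5 0 0 0; 0 0 0 -8 0 0 0; 0 0 0 -11 0 0 0; 0 0 0 -14 0 0 0; 0 0 0 -16 0 0 0; 0 0 0 -16 0 0 0; 0 0 0 -16 0 0 0"

```text
time_s: 10.0
eef_pos: [0.4512, -0.3886, 0.2113]
orientation: [0.797, 0.604, 0.0, 0.0]
wrist_force: [-0.3, -0.3, -4.5]
width: 0.0158
```

```bash
python3 -c "
from h import *
go(w(U,0,-86.5,214),U[2]); st()
import cv2
for n in ('side','top'):
  a=ctrl.snapshot(n); cv2.imwrite('pics/%s7.png'%n,a)"
```

```text
move [31.31  9.47 -0.27] [ 0.     0.    -0.568]
10.0 unit mm [-248.3 -299.5  211.3] F [-0.3 -0.3 -4.5] w 0.0158 q6 [-0.81  0.19  1.28  0.    1.67 -0.53]
```

View pics/side7.png

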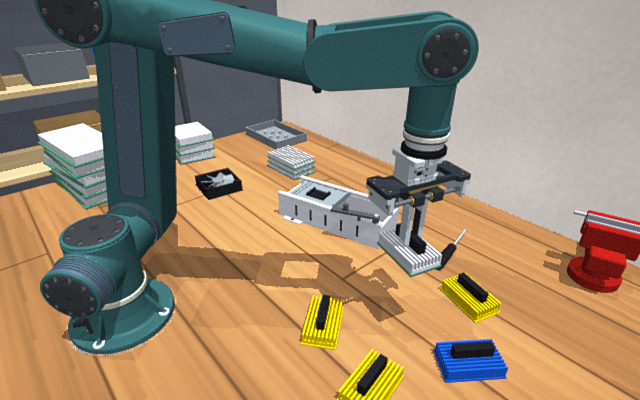

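View pics/top7.png

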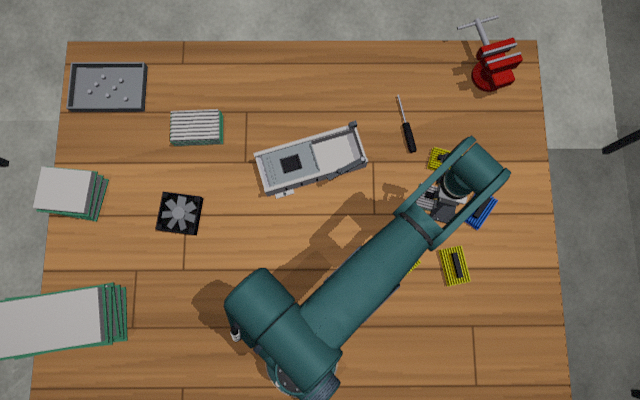

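```bash
python3 -c "
from h import *
a=cv2.imread('pics/top7.png'); o=(245,110);s=6
c=cv2.resize(a[110:210,245:375],None,fx=s,fy=s,interpolation=cv2.INTER_CUBIC)
def L(P,col):
  q=[proj('top',w(U,*p)) for p in P]
  q=np.array([[(u+.5-o[0])*s,(v+.5-o[1])*s] for u,v in q],int); cv2.polylines(c,[q],True,col,1)
L([(-64,-165,78),(64,-165,78),(64,165,78),(-64,165,78)],(0,0,255))
L([(-53,-158,78),(53,-158,78),(53,165,78),(-53,165,78)],(0,255,0))
L([(-23,35,68),(23,35,68),(23,93,68),(-23,93,68)],(255,0,255))
L([(-57,-148,96),(57,-148,106)],(0,255,255))
cv2.imwrite('pics/ov.png',c)"
```

```text
(no output)
```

View pics/ov.png

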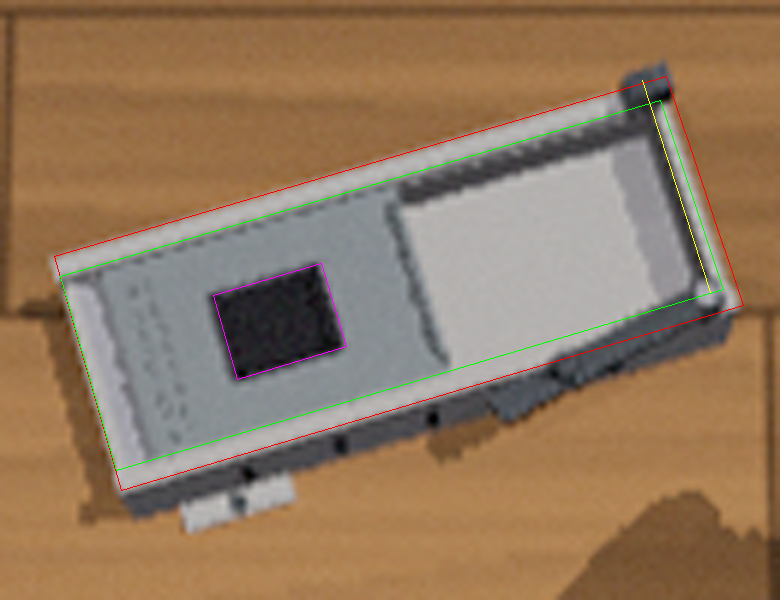

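move_arm --moves "0 8 2 0 0 0 -0.14; 0 15 4.5 0 0 0 -0.28; 0 21 6.5 0 0 0 -0.42; 0 26 8 0 0 0 -0.5; 0 29 8.8 0 0 0 -0.568; 0 31.3 9.4 0 0 0 -0.568; 0 31.3 9.4 0 0 0 -0.568; 0 31.3 9.4 0 0 0 -0.568; 0 31.3 9.4 0 0 0 -0.568; 0 31.3 9.4 0 0 0 -0.568"

```text
time_s: 11.1
eef_pos: [0.6258, -0.114, 0.2098]
orientation: [0.597, 0.802, -0.001, -0.001]
wrist_force: [0.1, 0.2, -3.7]
width: 0.0156
```

```bash
python3 -c "
from h import *
go(w(U,-1,-86.5,140),U[2]); st()
import cv2
for n,x0,x1,y0,y1 in (('side',270,420,110,260),('top',260,400,100,220)):
  a=ctrl.snapshot(n)[y0:y1,x0:x1]; cv2.imwrite('pics/%s8.png'%n,cv2.resize(a,None,fx=4,fy=4,interpolation=cv2.INTER_CUBIC))"
```

```text
move [0.04 0.09 6.98] [-0.002 -0.001 -0.001]
11.1 unit mm [ -1.8 -87.  209.8] F [ 0.1  0.2 -3.7] w 0.0156 q6 [-0.27  0.29  1.17 -0.    1.69 -0.56]
```

View pics/side8.png

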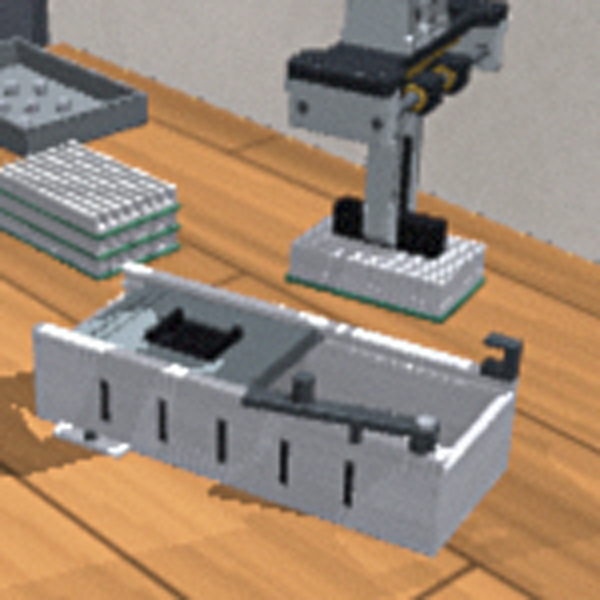

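View pics/top8.png

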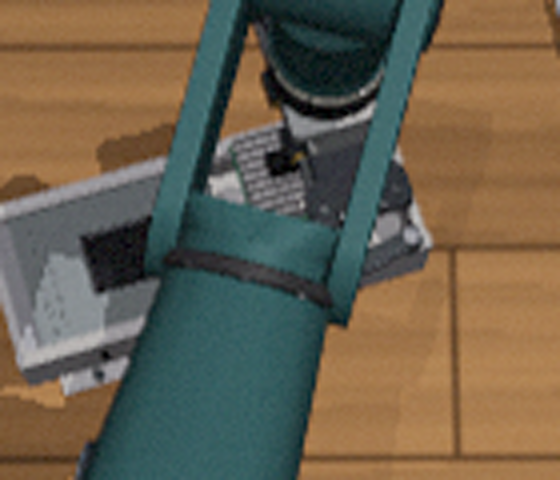

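```bash
python3 -c "
from h import *
for x,y in ((-37,-30),(-37,-144),(33,-144)): print((proj('side',w(U,x,y,159))-[270,110])*4)"
```

```text
[280.36154338 279.42336106]
[437.02627703 323.34416817]
[481.27722825 280.60165663]
```

move_arm --moves "0 0.4 0.1 3 0 0 0; 0 0.4 0.1 6 0 0 0; 0 0.4 0.1 8.5 0 0 0; 0 0.4 0.1 10.5 0 0 0; 0 0.4 0.1 12 0 0 0; 0 0.4 0.1 13 0 0 0; 0 0.4 0.1 14 0 0 0; 0 0.4 0.1 14.5 0 0 0; 0 0.4 0.1 14.5 0 0 0"

```text
time_s: 12.1
eef_pos: [0.6264, -0.1089, 0.0657]
orientation: [0.596, 0.803, -0.0, -0.0]
wrist_force: [0.0, 0.4, -3.3]
width: 0.0156
```

```bash
python3 -c "
from h import *
st()
import cv2
for n,x0,x1,y0,y1 in (('side',270,420,110,260),):
  a=ctrl.snapshot(n)[y0:y1,x0:x1]; cv2.imwrite('pics/%s9.png'%n,cv2.resize(a,None,fx=4,fy=4,interpolation=cv2.INTER_CUBIC))"
```

```text
12.1 unit mm [  0.2 -82.3  65.7] F [ 0.   0.4 -3.3] w 0.0156 q6 [-0.26  0.35  1.37  0.    1.42 -0.55]
```

View pics/side9.png

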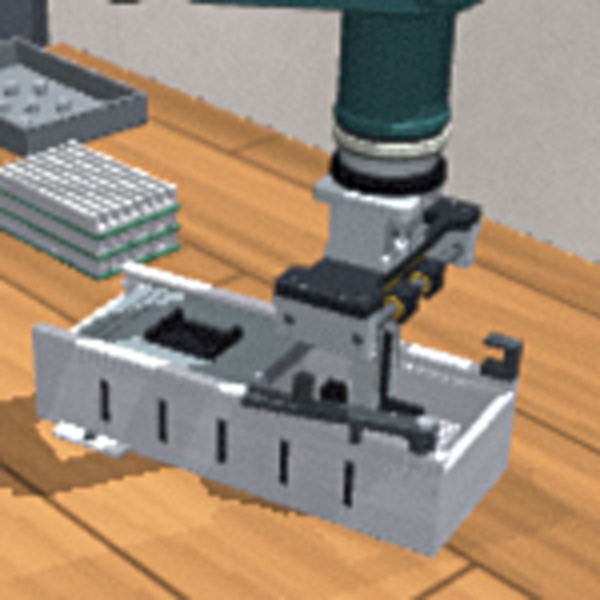

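move_arm --moves "0 0 0 0.4 0 0 0; 0 0 0 0.7 0 0 0; 0 0 0 0.9 0 0 0; 0 0 0 1.0 0 0 0; 0 0 0 1.05 0 0 0; 0 0 0 1.05 0 0 0; 0 0 0 1.05 0 0 0"

```text
time_s: 12.85
eef_pos: [0.6266, -0.1089, 0.056]
orientation: [0.596, 0.803, 0.0, 0.0]
wrist_force: [-0.7, -0.6, -0.3]
width: 0.0158
```

```bash
python3 -c "
from h import *
st()"
```

```text
12.85 unit mm [  0.4 -82.3  56. ] F [-0.7 -0.6 -0.3] w 0.0158 q6 [-0.26  0.36  1.38  0.    1.4  -0.55]
```

move_arm --moves "0.2 0 0 0 0 0 0; 0.3 0 0 0 0 0 0; 0.45 0 0 0 0 0 0; 0.45 0 0 0 0 0 0; 0.45 0 0 0 0 0 0; 0.45 0 0 0 0 0 0; 0.45 0 0 0 0 0 0; 0.45 0 0 -1 0 0 0; 0.45 0 0 -3 0 0 0; 0.45 0 0 -6 0 0 0"

```text
time_s: 13.85
eef_pos: [0.6253, -0.1086, 0.1146]
orientation: [0.596, 0.803, -0.001, -0.002]
wrist_force: [0.3, 0.5, 0.1]
width: 0.0425
```

move_arm --moves "0 0 0 -4 0 0 0; 0 0 0 -8 0 0 0; 0 6 0 -8 0 0 0; 0 12 0 -8 0 0 0; 0 12 0 -8 0 0 0; 0 12 0 -8 0 0 0; 0 12 0 -8 0 0 0"

```text
time_s: 14.55
eef_pos: [0.5921, 0.0059, 0.1964]
orientation: [0.596, 0.803, 0.0, 0.001]
wrist_force: [-0.3, -0.3, 0.4]
width: 0.0005
```

```bash
python3 -c "
from h import *
go(w(U,-1,62,110),U[2]); st()
import cv2
for n,x0,x1,y0,y1 in (('side',270,420,110,260),('top',260,400,100,220)):
  a=ctrl.snapshot(n)[y0:y1,x0:x1]; cv2.imwrite('pics/%s10.png'%n,cv2.resize(a,None,fx=4,fy=4,interpolation=cv2.INTER_CUBIC))"
```

```text
move [ 2.45 -0.16  8.63] [0.001 0.001 0.001]
14.55 unit mm [  0.5  37.6 196.4] F [-0.3 -0.3  0.4] w 0.0005 q6 [-0.09  0.19  1.31 -0.    1.64 -0.38]
```

View pics/side10.png

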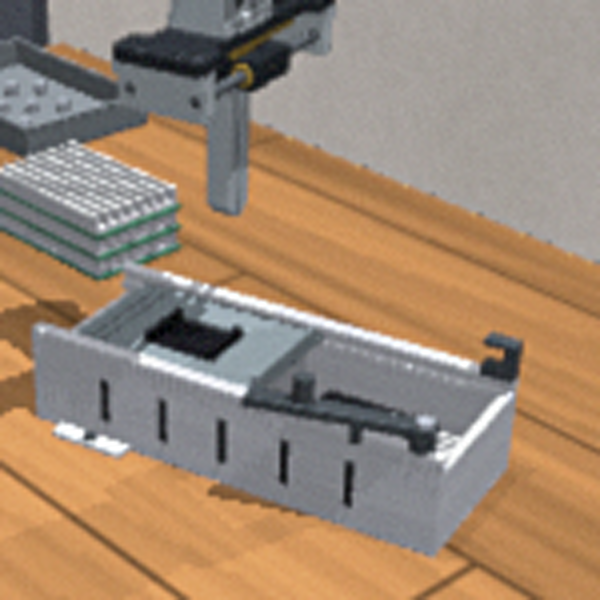

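View pics/top10.png

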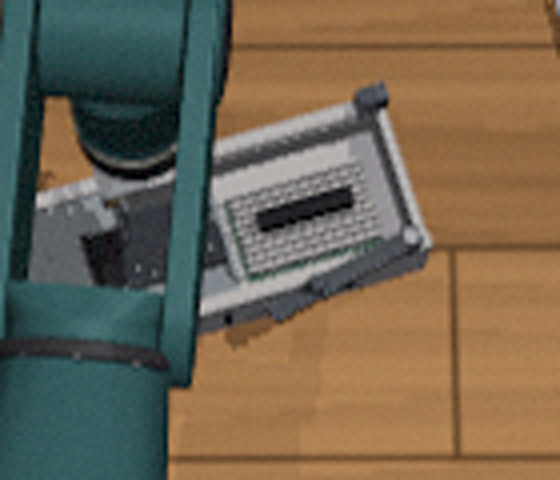

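```bash
python3 -c "
from h import *
print(inU(onz('top',(305/4+260-.4,208/4+100-.4),.057)))"
```

```text
[ -2.70423148 -80.06400329  57.        ]
```

move_arm --moves "0 2.1 -0.1 4 0 0 0; 0 2.1 -0.1 8 0 0 0; 0 2.1 -0.1 9.5 0 0 0; 0 2.1 -0.1 10.6 0 0 0; 0 2.1 -0.1 10.6 0 0 0; 0 2.1 -0.1 10.6 0 0 0"

```text
time_s: 15.25
eef_pos: [0.5862, 0.0252, 0.0913]
orientation: [0.597, 0.802, 0.001, 0.001]
wrist_force: [-0.2, 0.3, -0.4]
width: 0.0002
```

```bash
python3 -c "
from h import *
st()
import cv2
for n,x0,x1,y0,y1 in (('side',270,420,140,250),):
  a=ctrl.snapshot(n)[y0:y1,x0:x1]; cv2.imwrite('pics/%s11.png'%n,cv2.resize(a,None,fx=5,fy=5,interpolation=cv2.INTER_CUBIC))"
```

```text
15.25 unit mm [ 0.5 57.7 91.3] F [-0.2  0.3 -0.4] w 0.0002 q6 [-0.05  0.23  1.48  0.    1.43 -0.35]
```

View pics/side11.png

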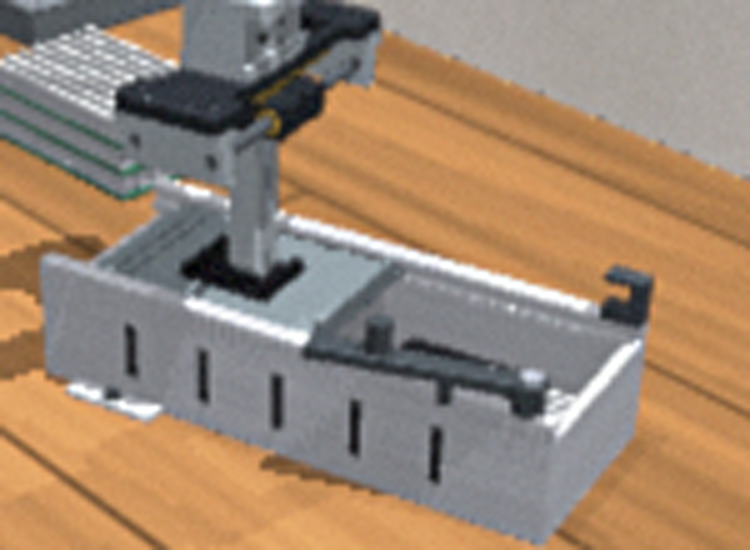

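move_arm --moves "0 0 0 0.25 0 0 0; 0 -1 0 0.25 0 0 0; 0 -2.5 0 0.25 0 0 0; 0 -4 0 0.25 0 0 0; 0 -5.5 0 0.25 0 0 0; 0 -7 0 0.25 0 0 0; 0 -8.5 0 0.25 0 0 0; 0 -10 0 0.25 0 0 0; 0 -11.5 0 0.25 0 0 0; 0 -13 0 0.25 0 0 0"

```text
time_s: 16.3
eef_pos: [0.6231, -0.0999, 0.0874]
orientation: [0.596, 0.803, 0.0, 0.0]
wrist_force: [1.1, 3.6, 3.1]
width: 0.0008
```

move_arm --moves "0 -0.5 0 0 0 0 0; 0 -1 0 0 0 0 0; 0 -1.5 0 0 0 0 0; 0 -1.8 0 0 0 0 0; 0 -2.1 0 0 0 0 0; 0 -2.1 0 0 0 0 0; 0 -2.1 0 0 0 0 0"

```text
time_s: 17.0
eef_pos: [0.6277, -0.1154, 0.0866]
orientation: [0.596, 0.803, 0.002, -0.003]
wrist_force: [-1.0, 8.9, 3.7]
width: 0.0006
```

```bash
python3 -c "
from h import *
st()"
```

```text
17.0 unit mm [ -0.4 -88.8  86.6] F [-1.   8.9  3.7] w 0.0006 q6 [-0.27  0.34  1.34  0.    1.46 -0.57]
```

move_arm --moves "0 0.6 0 0 0 0 0; 0 0.6 0 -0.5 0 0 0; 0 0.6 0 -2 0 0 0; 0 0.6 0 -5 0 0 0; 0 0.6 0 -8 0 0 0; 0 0 0 -10 0 0 0; 0 0 0 -10 0 0 0"

```text
time_s: 17.7
eef_pos: [0.6297, -0.1203, 0.1916]
orientation: [0.597, 0.802, 0.001, 0.003]
wrist_force: [0.2, 0.7, -0.1]
width: 0.0004
```

```bash
python3 -c "
from h import *
st()
import cv2
for n,x0,x1,y0,y1 in (('side',270,420,140,250),):
  a=ctrl.snapshot(n)[y0:y1,x0:x1]; cv2.imwrite('pics/%s12.png'%n,cv2.resize(a,None,fx=5,fy=5,interpolation=cv2.INTER_CUBIC))"
```

```text
17.7 unit mm [ 1.000e-01 -9.420e+01  1.916e+02] F [ 0.2  0.7 -0.1] w 0.0004 q6 [-0.28  0.29  1.19 -0.    1.65 -0.57]
```

View pics/side12.png

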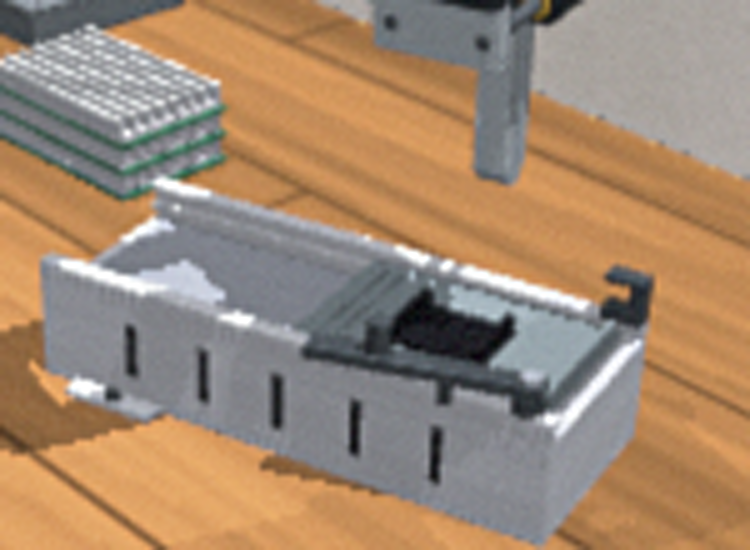

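```bash
python3 -c "
from h import *
a=cv2.imread('pics/side0.png'); b=ctrl.snapshot('side'); cv2.imwrite('pics/side13.png',b)
o=cv2.imread('pics/side7.png')
f=lambda i:cv2.resize(i[185:225,335:385],None,fx=7.5,fy=7.5,interpolation=cv2.INTER_CUBIC)
cv2.imwrite('pics/cmp.png',np.hstack([f(a),f(b)]))"
```

```text
(no output)
```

View pics/cmp.png

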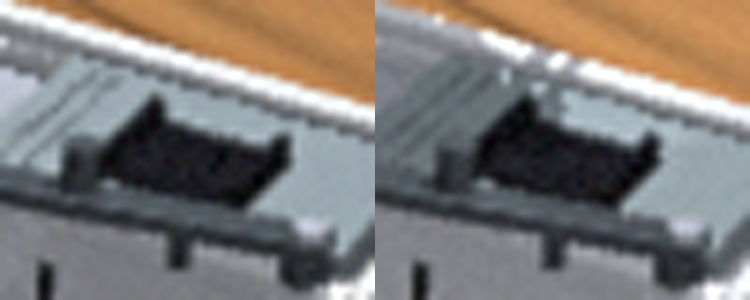

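The bay was loaded before the cover closed. The cover is home and the tab is at its starting height. The two crops match, with ridge tops at (155,95) and (285,132); a tab still held down would sit about 15 crop px lower. Next I'll measure the knob for the bar.

```bash
python3 -c "
from h import *
p=inU(onz('side',(345.6,203.9),.116)); print(p)
d=p[:2]-[-57,-148]; print(np.hypot(*d),np.arctan2(d[1],d[0]))
# top0 : knob at crop (567,370)
p=inU(onz('top',(567/6+245,366/6+110),.116)); d=p[:2]-[-57,-148];print(p,np.hypot(*d),np.arctan2(d[1],d[0]))"
```

```text
[-75.07256375 -69.48588484 116.        ]
80.5672628274291 1.7970378988638473
[-78.3607616 -66.336628  116.       ] 84.4108314329477 1.8266352515003463
```

move_arm --moves "0 0.6 -5 0 0 0 0; 0 1.25 -10.5 0 0 0 0; 0 1.25 -10.5 0 0 0 0; 0 1.25 -10.5 3 0 0 0; 0 1.25 -10.5 6 0 0 0; 0 1.25 -10.5 7 0 0 0; 0 1.25 -10.5 7 0 0 0; 0 1.25 -10.5 7 0 0 0"

```text
time_s: 18.6
eef_pos: [0.5249, -0.1371, 0.1175]
orientation: [0.596, 0.803, 0.0, 0.0]
wrist_force: [-0.0, -0.4, 0.7]
width: 0.0005
```

```bash
python3 -c "
from h import *
st(); p=inU(ctrl.state()['eef_pos'])
for f in (2,1.8,1.6,1.4,1.2,1,.8,.6,.4,.3,.2,.13):
  q=np.array([-57+82*np.cos(f),-148+82*np.sin(f)]); print(f,np.round((q-p[:2])[::-1]/10,1))
import cv2
for n,x0,x1,y0,y1 in (('side',270,420,140,250),):
  a=ctrl.snapshot(n)[y0:y1,x0:x1]; cv2.imwrite('pics/%s14.png'%n,cv2.resize(a,None,fx=5,fy=5,interpolation=cv2.INTER_CUBIC))"
```

```text
18.6 unit mm [-105.1  -80.   117.5] F [-0.  -0.4  0.7] w 0.0005 q6 [-0.36  0.12  1.55  0.    1.47 -0.65]
2 [0.7 1.4]
1.8 [1.2 2.9]
1.6 [1.4 4.6]
1.4 [1.3 6.2]
1.2 [0.8 7.8]
1 [0.1 9.2]
0.8 [-0.9 10.5]
0.6 [-2.2 11.6]
0.4 [-3.6 12.4]
0.3 [-4.4 12.6]
0.2 [-5.2 12.8]
0.13 [-5.7 12.9]
```

View pics/side14.png

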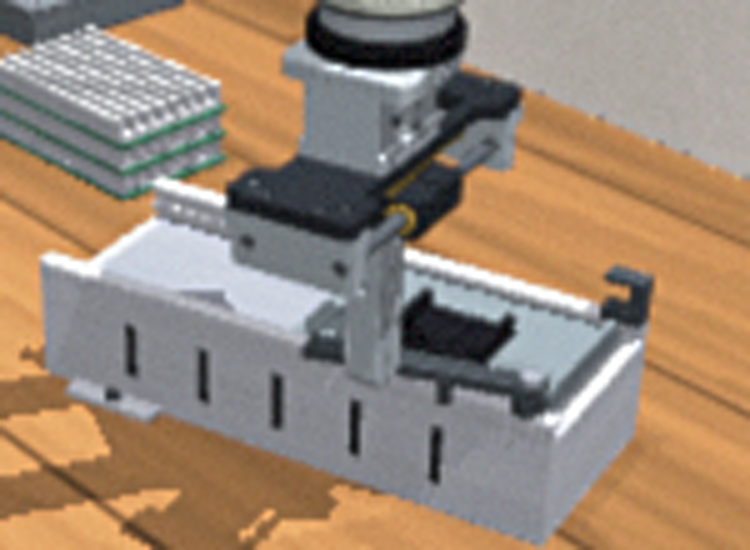

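move_arm --moves "0 0 0 -0.3 0 0 0; 0 0.7 1.4 -0.3 0 0 0; 0 1.2 2.9 -0.3 0 0 0; 0 1.4 4.6 -0.3 0 0 0; 0 1.4 4.6 -0.3 0 0 0"

```text
time_s: 19.15
eef_pos: [0.5665, -0.1088, 0.1202]
orientation: [0.595, 0.803, 0.001, 0.0]
wrist_force: [-0.5, -0.8, 0.3]
width: 0.0002
```

```bash
python3 -c "
from h import *
st(); 
import cv2
for n,x0,x1,y0,y1 in (('side',270,420,140,250),):
  a=ctrl.snapshot(n)[y0:y1,x0:x1]; cv2.imwrite('pics/%s15.png'%n,cv2.resize(a,None,fx=5,fy=5,interpolation=cv2.INTER_CUBIC))"
```

```text
19.15 unit mm [-57.  -64.9 120.2] F [-0.5 -0.8  0.3] w 0.0002 q6 [-0.29  0.19  1.47  0.    1.49 -0.58]
```

View pics/side15.png

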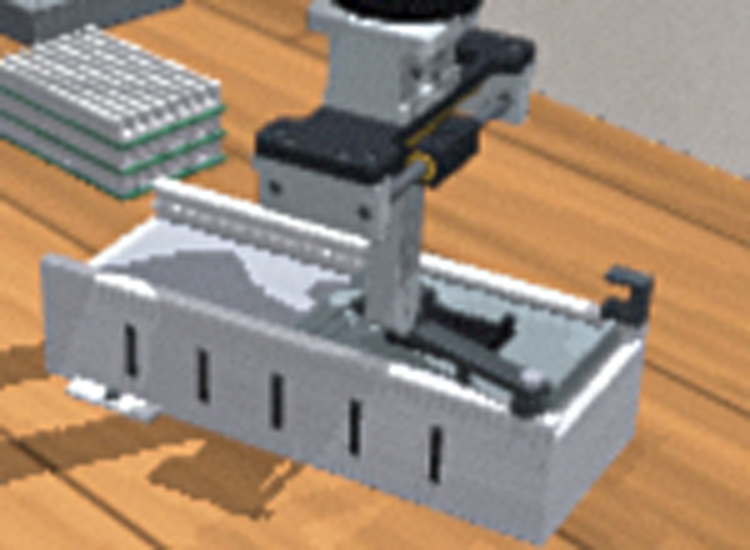

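move_arm --moves "0 -0.1 1.6 0 0 0 0; 0 -0.6 3.2 0 0 0 0; 0 -1.3 4.6 0 0 0 0; 0 -2.3 5.9 0 0 0 0; 0 -3.6 7.0 0 0 0 0; 0 -5 7.8 0 0 0 0; 0 -5.8 8 0 0 0 0; 0 -6.4 8.1 0 0 0 0; 0 -6.8 8.2 0 0 0 0; 0 -6.8 8.2 0 0 0 0"

```text
time_s: 20.2
eef_pos: [0.6609, -0.1493, 0.1196]
orientation: [0.596, 0.803, 0.001, -0.003]
wrist_force: [-3.2, 5.9, 0.8]
width: 0.0003
```

```bash
python3 -c "
from h import *
st(); 
import cv2
for n,x0,x1,y0,y1 in (('side',270,420,140,250),):
  a=ctrl.snapshot(n)[y0:y1,x0:x1]; cv2.imwrite('pics/%s16.png'%n,cv2.resize(a,None,fx=5,fy=5,interpolation=cv2.INTER_CUBIC))"
```

```text
20.2 unit mm [  21.6 -130.9  119.6] F [-3.2  5.9  0.8] w 0.0003 q6 [-0.31  0.41  1.18  0.    1.55 -0.6 ]
```

View pics/side16.png

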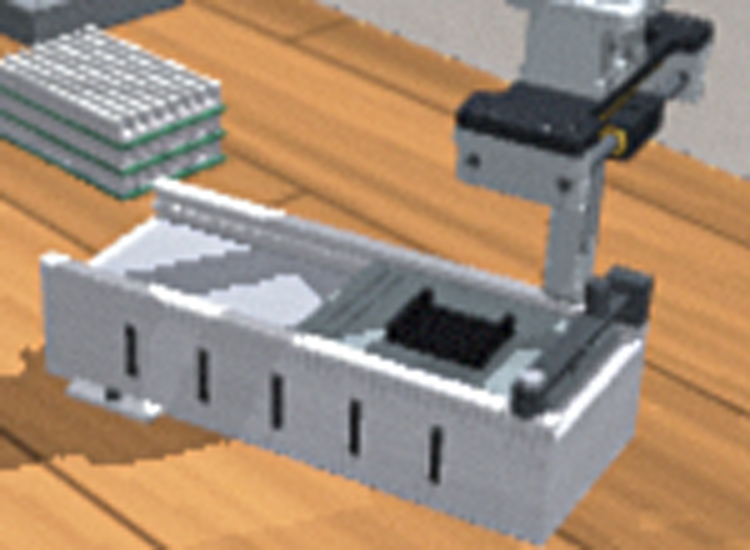

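move_arm --moves "0 -0.3 0 0 0 0 0; 0 -0.5 0 0 0 0 0; 0 -0.5 0 0 0 0 0"

```text
time_s: 20.55
eef_pos: [0.661, -0.1497, 0.1196]
orientation: [0.595, 0.804, 0.003, -0.007]
wrist_force: [-6.1, 14.1, 3.8]
width: 0.0003
```

move_arm --moves "0 1 0 0 0 0 0; 0 2 0 0 0 0 0; 0 2 0 -4 0 0 0; 0 2 0 -8 0 0 0; 0 2 -4 -12 0 0 0; 0 8 -8 -12 0 0 0; 0 14 -12 -12 0 0 0; 0 20 -15 -12 0 0 0; 0 25 -15 -12 0 0 0; 0 25 -15 -12 0 0 0"

```text
time_s: 21.55
eef_pos: [0.452, 0.0318, 0.2405]
orientation: [0.597, 0.802, 0.0, 0.001]
wrist_force: [1.6, 0.6, 0.2]
width: 0.0005
```

move_arm --moves "0 0 0 0 0 0 0; 0 0 0 0 0 0 0; 0 0 0 0 0 0 0; 0 0 0 0 0 0 0; 0 0 0 0 0 0 0"

```text
time_s: 22.05
eef_pos: [0.4542, 0.03, 0.2396]
orientation: [0.597, 0.802, -0.0, -0.0]
wrist_force: [0.2, 0.2, -0.2]
width: 0.0002
```

```bash
python3 -c "
from h import *
st(); 
import cv2
for n,x0,x1,y0,y1 in (('side',270,420,140,250),('top',245,375,110,210)):
  a=ctrl.snapshot(n); cv2.imwrite('pics/%s_full.png'%n,a);a=a[y0:y1,x0:x1]; cv2.imwrite('pics/%s17.png'%n,cv2.resize(a,None,fx=5,fy=5,interpolation=cv2.INTER_CUBIC))"
```

```text
22.05 unit mm [-124.4  100.4  239.6] F [ 0.2  0.2 -0.2] w 0.0002 q6 [-0.06 -0.13  1.55 -0.    1.72 -0.35]
```

View pics/side17.png

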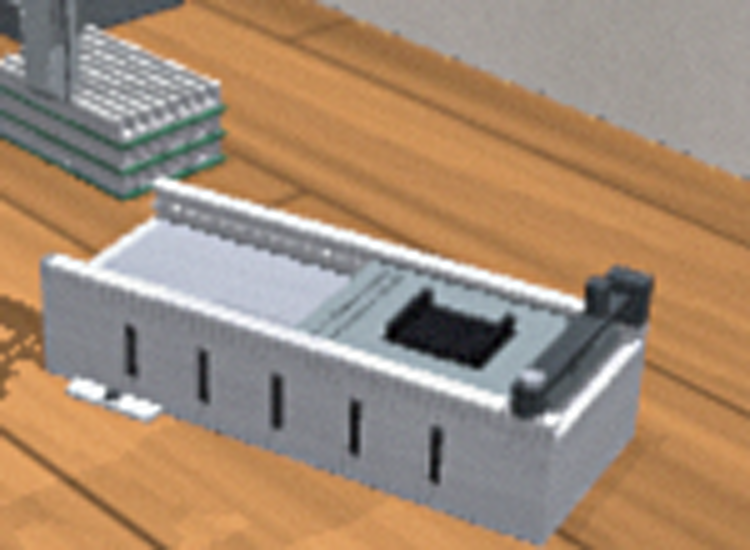

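View pics/top17.png

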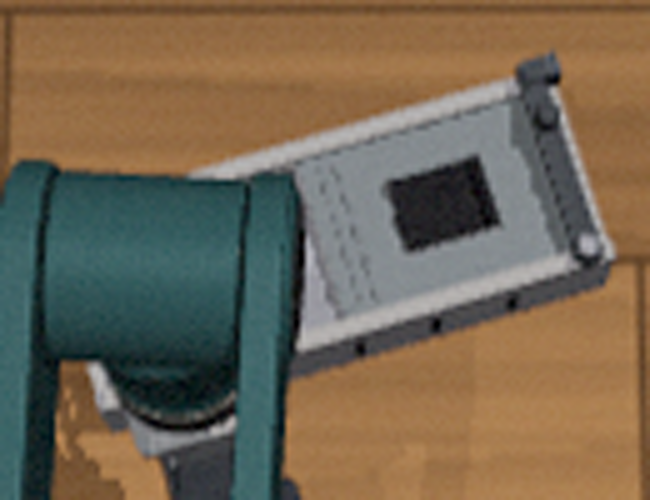

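View pics/top_full.png

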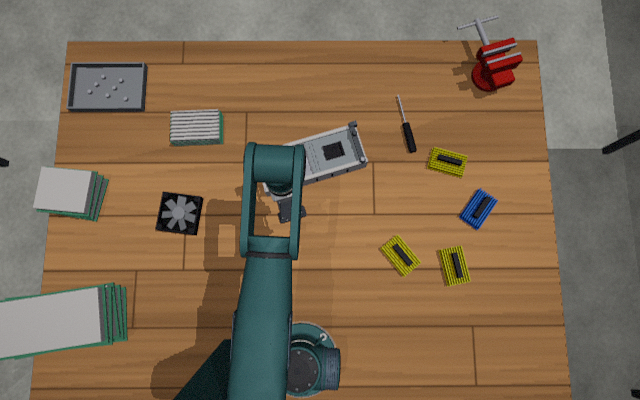

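```bash
python3 -c "
from h import *
k=inU(onz('top',(545.5/5+244.6,115.5/5+109.6),.116)); h=inU(onz('top',(588.5/5+244.6,245.5/5+109.6),.100))
print(k,h,np.arctan2(*(k-h)[[1,0]]))
for f in ('top0','top_full'):
    t=cv2.GaussianBlur(cv2.imread('pics/%s.png'%f),(3,3),0); m=(t.max(2)<50).astype(np.uint8); s=np.zeros_like(m); s[135:165,315:350]=m[135:165,315:350]
    c=max(cv2.findContours(s,0,1)[0],key=cv2.contourArea); print(cv2.minAreaRect(c))
for f in ('side0','side_full'):
    t=cv2.imread('pics/%s.png'%f); m=(t.max(2)<50).astype(np.uint8); s=np.zeros_like(m); s[190:216,340:378]=m[190:216,340:378]
    c=max(cv2.findContours(s,0,1)[0],key=cv2.contourArea); print(cv2.boundingRect(c),cv2.minAreaRect(c))
"
```

```text
[  22.60164944 -143.04389652  116.        ] [ -58.61651565 -145.37859154  100.        ] 0.02873805708960336
((333.8810729980469, 150.113525390625), (13.086822509765625, 17.64515495300293), 72.89727020263672)
((333.0, 150.49998474121094), (12.965337753295898, 18.024978637695312), 71.56504821777344)
(347, 199, 26, 14) ((359.9411926269531, 205.73532104492188), (24.01102638244629, 10.6715669631958), 14.03624439239502)
(347, 199, 26, 15) ((359.43511962890625, 205.71080017089844), (23.012222290039062, 10.660613059997559), 17.10272979736328)
```

```bash
python3 -c "
from h import *
def shift(n,f0,f1,box):
    x0,x1,y0,y1=box
    a=cv2.cvtColor(cv2.imread(f'pics/{f0}.png'),6).astype(np.float32)[y0:y1,x0:x1];b=cv2.cvtColor(cv2.imread(f'pics/{f1}.png'),6).astype(np.float32)[y0:y1,x0:x1]
    return cv2.phaseCorrelate(a,b,cv2.createHanningWindow(a.shape[::-1],cv2.CV_32F))
print('top tab',shift('top','top0','top_full',(321,347,138,163)),'ref catch/deck',shift('top','top0','top_full',(395,425,90,160)))
print('side tab',shift('side','side0','side_full',(338,378,187,219)),'ref wall',shift('side','side0','side_full',(285,345,200,245)))
g=lambda n,P:proj(n,w(U,*P))
for n in('top','side'): print(n,'per mm y',g(n,(0,-75,78))-g(n,(0,-76,78)),'per mm z',g(n,(0,-76,79))-g(n,(0,-76,78)))
"
```

```text
top tab ((0.1623911299387899, 0.7327599473948645), 1.1592748832702637) ref catch/deck ((0.0765087235554116, 0.15388626614213763), 1.018142909915359)
side tab ((-0.7413101618067834, -0.3731183701048657), 0.8006954751908779) ref wall ((0.058541467567867045, 0.8045068428203734), 0.7771243893658674)
top per mm y [-0.30963443  0.09172104] per mm z [ 0.00694106 -0.08935381]
side per mm y [-0.320578   -0.09785497] per mm z [ 0.01982897 -0.30831526]
```

The bar reads 0.03 rad, within limits. The tab's small image shift suggests the cover may be 1–2 mm short of home; I probably dragged it while backing off. There is plenty of time, so I'll nudge the ridge home without pressing the pad.

```bash
python3 -c "
from h import *
go(w(U,-1,-79,130),U[2])"
```

```text
move [-17.96  12.39  10.95] [-0.001 -0.    -0.002]
```

move_arm --moves "0 -4 3 0 0 0 0; 0 -8 6 0 0 0 0; 0 -12 9 0 0 0 0; 0 -16 12 0 0 0 0; 0 -17.9 12.3 2 0 0 0; 0 -17.9 12.3 5 0 0 0; 0 -17.9 12.3 8 0 0 0; 0 -17.9 12.3 10.5 0 0 0; 0 -17.9 12.3 10.5 0 0 0; 0 -17.9 12.3 10.5 0 0 0"

```text
time_s: 23.15
eef_pos: [0.6231, -0.1051, 0.1348]
orientation: [0.597, 0.803, -0.0, -0.001]
wrist_force: [0.5, -0.8, 0.5]
width: 0.0003
```

```bash
python3 -c "
from h import *
st();go(w(U,-1,-79,96.5),U[2])"
```

```text
23.15 unit mm [ -1.9 -77.7 134.8] F [ 0.5 -0.8  0.5] w 0.0003 q6 [-0.26  0.3   1.3   0.    1.54 -0.55]
move [-0.13  0.09  3.83] [-0.001 -0.001 -0.001]
```

move_arm --moves "0 0 0 2 0 0 0; 0 0 0 3.3 0 0 0; 0 0 0 3.75 0 0 0; 0 0 0 3.75 0 0 0; 0 0 0 3.75 0 0 0"

```text
time_s: 23.65
eef_pos: [0.6236, -0.1049, 0.0985]
orientation: [0.596, 0.803, 0.0, 0.001]
wrist_force: [0.3, -0.4, -0.2]
width: 0.0003
```

```bash
python3 -c "
from h import *
st()"
```

```text
23.65 unit mm [ -1.3 -77.7  98.5] F [ 0.3 -0.4 -0.2] w 0.0003 q6 [-0.26  0.32  1.35  0.    1.47 -0.55]
```

move_arm --moves "0 0 0 0.2 0 0 0; 0 -0.4 0 0.2 0 0 0; 0 -0.8 0 0.2 0 0 0; 0 -1.2 0 0.2 0 0 0; 0 -1.2 0 0.2 0 0 0; 0 -1.2 0 0.2 0 0 0"

```text
time_s: 24.25
eef_pos: [0.6265, -0.1156, 0.0956]
orientation: [0.596, 0.803, 0.001, -0.001]
wrist_force: [-2.2, 3.9, 1.9]
width: 0.0006
```

```bash
python3 -c "
from h import *
st()"
```

```text
24.25 unit mm [ -1.6 -88.7  95.6] F [-2.2  3.9  1.9] w 0.0006 q6 [-0.27  0.33  1.34  0.    1.47 -0.57]
```

move_arm --moves "0 -0.2 0 0 0 0 0; 0 -0.4 0 0 0 0 0; 0 -0.4 0 0 0 0 0; 0 -0.4 0 0 0 0 0"

```text
time_s: 24.65
eef_pos: [0.6266, -0.1159, 0.0948]
orientation: [0.596, 0.803, 0.002, -0.004]
wrist_force: [-2.3, 9.9, 2.0]
width: 0.0006
```

```bash
python3 -c "
from h import *
st()"
```

```text
24.65 unit mm [ -1.6 -89.   94.8] F [-2.3  9.9  2. ] w 0.0006 q6 [-0.28  0.34  1.33  0.01  1.48 -0.57]
```

move_arm --moves "0 0.3 0 0 0 0 0; 0 0.35 0 -0.4 0 0 0; 0 0.4 0 -1.5 0 0 0; 0 0.5 0 -4 0 0 0; 0 0.5 0 -8 0 0 0; 0 4 -3 -12 0 0 0; 0 9 -6 -14 0 0 0; 0 14 -9 -14 0 0 0; 0 19 -12 -14 0 0 0; 0 19 -12 -14 0 0 0"

```text
time_s: 25.65
eef_pos: [0.457, 0.0272, 0.2379]
orientation: [0.597, 0.802, 0.001, 0.003]
wrist_force: [-0.3, -0.1, -0.2]
width: 0.0002
```

move_arm --moves "0 0 0 0 0 0 0; 0 0 0 0 0 0 0; 0 0 0 0 0 0 0; 0 0 0 0 0 0 0; 0 0 0 0 0 0 0"

```text
time_s: 26.15
eef_pos: [0.4586, 0.0262, 0.2351]
orientation: [0.597, 0.802, -0.0, -0.0]
wrist_force: [-0.2, -0.2, 0.6]
width: 0.0005
```

```bash
python3 -c "
from h import *
st()
for n in ('side','top'): cv2.imwrite('pics/%s_f2.png'%n,ctrl.snapshot(n))
def shift(f0,f1,box):
    x0,x1,y0,y1=box
    a,b=[cv2.cvtColor(cv2.imread(f'pics/{f}.png'),6).astype(np.float32)[y0:y1,x0:x1] for f in (f0,f1)]
    return cv2.phaseCorrelate(a,b,cv2.createHanningWindow(a.shape[::-1],cv2.CV_32F))
for n,b in (('top',(321,347,138,163)),('side',(338,378,187,219))):
  print(n,shift(n+'0',n+'_f2',b),shift(n+'_full',n+'_f2',b))
a=cv2.imread('pics/side0.png'); b=cv2.imread('pics/side_f2.png')
f=lambda i:cv2.resize(i[180:230,335:405],None,fx=5.5,fy=5.5,interpolation=cv2.INTER_CUBIC)
cv2.imwrite('pics/cmp2.png',np.hstack([f(a),f(b)]))"
```

```text
26.15 unit mm [-121.3   95.6  235.1] F [-0.2 -0.2  0.6] w 0.0005 q6 [-0.07 -0.12  1.55 -0.    1.71 -0.36]
top ((0.8107356359029865, 0.5629893355536524), 1.042857748667399) ((0.746531530098018, 0.11872448935681135), 1.0343765866314922)
side ((-0.18096952052758652, 0.24543667951005332), 0.8616656631231308) ((0.3931896115376645, 0.3826891692064187), 0.9680219560861587)
```

View pics/cmp2.png

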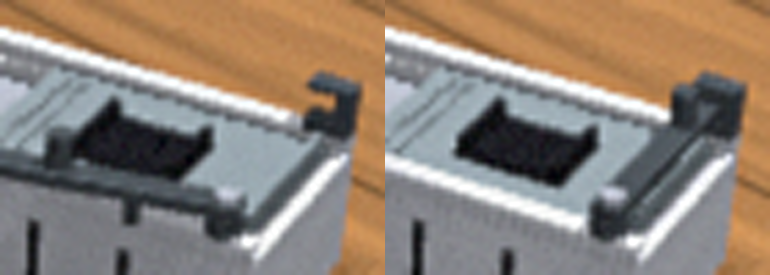

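View pics/side_f2.png

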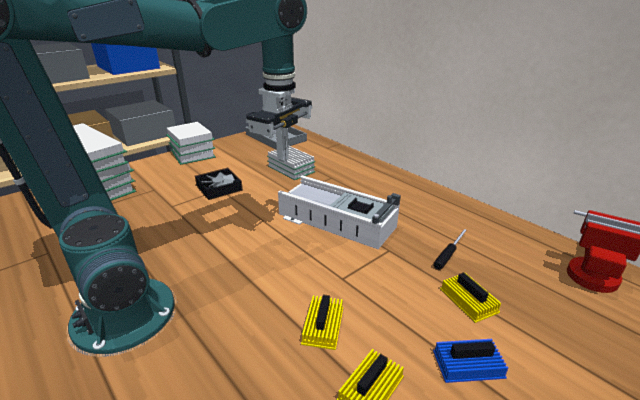

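```bash
python3 -c "
from h import *
ctrl.sign_off(); st()"
```

```text
the job is handed in; nothing more can be done
the job is handed in; nothing more can be done
```

I finished the job at about 26 s of the 69 s and handed it in; no verdict comes back, so these are my own checks.

**What I did:** I pressed the tab, slid the cover open to about 139 mm, and set the silver module down on the bay floor. The wrist force fell from about 4 N to 0 before I let go. I then pushed the cover home and swung the bar into its catch by its knob.

**Last checks:**
- **Module:** measured about (-3, +6) mm from the bay centre and lying flat. I took this before the cover closed, so it was not seen again afterwards.
- **Bar:** read about 0.03 rad (limit 0.06), after being pushed against its stop with about 15 N.
- **Cover:** after the first close, a picture comparison suggested it sat about 2 mm short of home. I nudged it by the ridge until it met its stop with about 10 N. The pictures then showed it 1–2 mm closer to home.
- **Tab:** its ridges were in the same place and at the same height as at the start, so the tab is up.
- **Bystanders and arm:** the fan, screwdriver and boards look unmoved. The arm stood clear of everything, with wrist force near zero.

**Disagreement:** the top and side picture comparisons of the tab did not fully agree (about 1 pixel or 3 mm in the top view, under 0.3 pixel in the side view). I relied on the side view and the contact stop, because the bar had moved within the top view's comparison area.

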